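# Chuck a glass float in the polishing lathe

## Robot

A 6-joint arm with a two-finger parallel gripper is mounted at the origin on the work surface. World frame = base frame: x ahead of the robot, y to its left, z up, the work surface at z = 0. Lengths are in m, angles in rad, forces in N, time in s.
With the tool pointing down it reaches from about 0.425 to 0.925 m from the base axis. Payload 12.5 kg.
Tool frame: the origin (TCP) lies at the very end of the fingers, on their centre line; the grasp point (between the pads) lies 19 mm behind it; z points along the fingers, y is the line along which they close (so a half turn about z gives the same grasp; the last joint's range is limited). The gripper opens to 85 mm and grips with 20 to 120 N. Pads are 22 mm wide; open, the fingers measure 114 mm over their backs; the gripper's body (76 mm by 85 mm) begins 54 mm behind the grasp point. The pads swing forward as they close: fully open they stand 13 mm farther back than shut.
Start: joints at [-1.28, 0.491, 1.559, -0, 1.092, -0.106], TCP at [0.242, -0.576, 0.231] pointing down, gripper open.
Joint ranges: [-3.1, 3.1], [-0.84, 2.19], [0.05, 2.79], [-1.13, 4.28], [0.06, 2.93], [-2.69, 2.69]. Speed limits (rad/s): [2.22, 2.22, 2.79, 3.14, 3.14, 3.14].

## Interface

Orientations are given as a unit quaternion [x, y, z, w].
In Python, from rig import bot gives the robot as it stands.
- The arm moves only by the shell command python3 -m handwheel 'ROWS' [FORCE]. ROWS is JSON, a list of rows, each a list of 7 numbers: the turn, a rotation vector about the world's x, y, z in degrees, then the shift along the world's x, y, z in cm, then the opening, from 0 (shut) to 1 (fully open). A call has exactly 10 rows; each row is the pose to reach, as a shift and turn from the pose commanded when the call began; what a row does not reach only later rows make up. A row lasts 1/10 s, in which the tool goes at most 50 mm and 8.59 degrees, less where a joint would pass 70% of its speed; a pose out of reach is approached as far as the arm can. A call with a gripper value outside its range is refused whole. The fingers move at their own pace and stop on an object; FORCE is the grip in N (left out, the last holds). Time passes only in rows, so rows that repeat a pose let the fingers close, or fill a call up. It gives the time, the measured TCP pose, the force, the opening and the grip force at its end, in the units of the state.
- bot.sense(): the state, without advancing time (a new reading comes with each control period).
- bot.read_camera(name): name is "scene" or "top" or "wrist"; returns a dict with "pixels" (420x560x3 uint8, blue, green, red), "fov_y" (degrees; the focal length in pixels is half the picture's height over the tangent of half this angle, whatever the lens; pixels are square), "cx", "cy" (the principal point, pixels), "cam_to_world" (4x4, takes a point from camera to world coordinates); the wrist camera has in their place "hand_eye" (4x4, takes a point from camera to tool coordinates, whose origin is the TCP and whose axes are the flange's). Camera axes: x right, y up, looking along -z (the intrinsics and any distortion apply to the point x, -y, -z); pixel columns grow to the right and rows downward; lengths in m; the calibration is good to about 2 mm. The wrist camera is an equidistant fisheye: a pixel r from the principal point sees the ray r / f radians off the axis. A picture is of the moment at which its call begins: read the wrist's pose just before it. There is no depth.
- bot.close_job(): hands the job in; it is judged then, once.
The state is a dict: "clock": time; "joint_positions": joint angles; "joint_vel": joint speeds; "joint_efforts": joint torques, N m; "tool_pos": TCP position; "ee_rot": TCP orientation; "force": force on the tool from outside, world axes, zero at the start; "wrist_torque": the same for the moment, N m; "grip_width": finger opening in m; "finger_force": force on a finger pad.
Only numpy, scipy, OpenCV 4.12 (cv2) and the standard library are available. Lean on these libraries where they do the work, as an engineer would, in place of code of your own. Each camera call takes 0.05 s, during which the arm holds its last target. There are 200 camera calls.

## Task

Set up the black-and-orange glass float in the polishing lathe: take it from the wooden rack, lay it on the lathe's two white rods with its black end towards the headstock, then slide the tailstock up by its handle until the spring catch clicks into its notch, so that the float stays held between the two rubber cups. It is glass: set it down gently and do not force the tailstock on past the click. Leave the other floats, the jar and the iron mould where they are.

Things in the scene. Friction and masses are not known exactly. Their poses are not given: they have to be found in the camera images.
- float: the float to set up: glass pill 150 mm long, 60 mm in diameter, round ends, about 0.25 kg, one half black, the other orange. Origin at its centre, x axis along it to the black end. Starts level in either place of the rack, its axis 70 mm above the bench; the dowels' tops lie 19 mm below that axis, fingers have free room at both sides above them
- float_black (a point): tip of the float's black end
- float_orange (a point): tip of the float's orange end
- yellow_float: an all-yellow float of the same size in the rack's other place; leave it
- rack: wooden dowel rack, 116 x 200 mm; origin under its centre on the bench. Its two places lie at y = -55 and +55 mm in its frame; a float lies along its x axis
- lathe: grey polishing lathe fixed to the bench, 130 mm wide. Origin on the bench; y runs along the bed to the headstock; spindle line at x = 0, z = 100 mm. Headstock 112 mm wide, 158 mm high, y = 120 to 223 mm. Two white rods, y = -50 to 95 mm, carry a float with its axis 1 mm below the spindle line (the cups lift it); their tops are 20 mm below it, fingers may come to 16 mm below it
- head_cup (a point): centre of the rim of the headstock's fixed rubber cup (58 mm outside, 48 mm opening, facing the tailstock, to the lathe's -y), 100 mm above the bench. Axes as the lathe's. A float pressed home has its tip about 12 mm inside the rim
- tailstock (a joint): travel of the tailstock along the bed towards the headstock (lathe's +y) in m, 0 to 0.16; starts at 0 to 0.03. It slides with about 2.5 N of drag. It clicks into the catch somewhere between 0.090 and 0.126, depending on where the catch block is clamped: to be felt or watched for
- tail_handle (a point): centre of the tailstock's handle: a black level bar 16 mm in diameter, 80 mm long across the bed, 172 mm above the bench, on a 14 mm stem, 37 mm above the casting below it (60 mm wide, 66 mm along the bed). It can be pinched from above or pushed from behind
- tail_cup (a point): centre of the rim of the tailstock's rubber cup (like the headstock's, facing it), on a spring quill, 109 mm ahead of the handle: it gives by up to 46 mm, pressing with 1.5 N at first and 0.04 N more per mm, then it is solid. With the tailstock in the catch and the float in both cups it is pressed in by 4 to 38 mm
- catch (a joint): spring plunger (red knob, dark block) on the lathe's +x side, bearing on the tailstock's brass bar. In m: 0 nose out (before the bar comes, and again once in the V notch), 0.004 on the bar. From 42 mm before the notch a ramp takes about 6 N more push, then it rides 24 mm at 3 to 4 N less, then snaps in: within 2 mm of the notch it pulls the tailstock home by itself; over 12 N more drives it out
- jar: glass jar with a red cap, 68 mm in diameter, 90 mm high, bystander
- dip_mould: dark ribbed iron mould, 80 mm in diameter, 110 mm high, bystander
- ball_float: round lime and black float, 90 mm in diameter, on a cork ring, bystander; origin at its centre
Not all that is in view belongs to the job. What is shaped like the float but blue or green is not meant. Of the things like the part that bears catch, leave any that is pink; of the rest the larger one is meant.

How it is judged:
At the end, for the whole second after the job is handed in: Catch dropped in the notch (plunger within 1.8 mm of fully out, tailstock travel 86 to 130 mm); float at rest along the spindle line within 0.06 rad, black tip at least 7 mm inside the headstock cup's rim, each tip within 16 mm of its cup's rim centre (orange in the tailstock cup) (value of joint catch below 0.0018 m and value of joint tailstock between 0.086 and 0.13 m and y of float_black in the frame of head_cup above 0.007 m and distance between float_black and head_cup below 0.016 m and distance between float_orange and tail_cup below 0.016 m and angle between the x axis of float and the y axis of lathe, either way round below 0.06 rad and linear speed of float below 0.02 m/s); the robot touches nothing.
It fails at once if the glass float is struck or squeezed against the lathe, over 70 N summed over all contacts (held properly: about 25 N) (contact force between float and lathe above 70 N).
It fails at once if the yellow float is shifted by more than 20 mm (distance of yellow_float from where it was at the start of the episode above 0.02 m).
It fails at once if the jar is shifted by more than 20 mm (distance of jar from where it was at the start of the episode above 0.02 m).
It fails at once if the iron mould is shifted by more than 20 mm (distance of dip_mould from where it was at the start of the episode above 0.02 m).
It fails at once if the round float is shifted by more than 20 mm (distance of ball_float from where it was at the start of the episode above 0.02 m).
It also fails if it takes over 61 s, if anything falls off the work surface, if the arm or the gripper's body presses on something with over 40 N, if the wrist force passes 120 N, or if a joint passes its speed limit or range.

## Working session

There is one attempt and no reset: what is moved stays moved. The work goes in short steps, Python scripts to look and compute and a shell command to move; the robot and the scene stay as the last step left them, time stands still between calls to the robot, and variables do not carry over. Pictures are saved under pics/ and viewed, at most 10 in all, crops included, and the job is handed in when it is done.

```bash
ls; mkdir -p pics; cat > h.py <<'E'
import numpy as np, cv2
from rig import bot
def cam(n):
    c=bot.read_camera(n); c['f']=210/np.tan(np.radians(c['fov_y'])/2); return c
def ray(c,u,v):
    M=np.array(c['cam_to_world']); d=M[:3,:3]@np.array([(u-c['cx'])/c['f'],-(v-c['cy'])/c['f'],-1]); return M[:3,3],d
def onz(c,u,v,z):
    o,d=ray(c,u,v); return o+d*(z-o[2])/d[2]
def proj(c,p):
    M=np.array(c['cam_to_world']); q=M[:3,:3].T@(np.array(p)-M[:3,3]); return c['cx']+c['f']*q[0]/-q[2], c['cy']-c['f']*q[1]/-q[2]
E
python3 - <<'E'
from h import *
for n in ['scene','top']:
    c=cam(n); cv2.imwrite(f'pics/{n}0.png',c['pixels']); np.save(f'{n}0.npy',c,allow_pickle=True)
    print({k:v for k,v in c.items() if k!='pixels'})
print(bot.sense())
E
```

```text
pics
{'fov_y': 48.582238914051594, 'cx': 276.3884608096153, 'cy': 215.19533224680032, 'cam_to_world': array([[ 0.8316577 , -0.32189683,  0.45246868,  1.04940988],
       [ 0.55478043,  0.44681135, -0.70183922, -0.72486395],
       [ 0.02375168,  0.83471076,  0.55017616,  0.71617299],
       [ 0.        ,  0.        ,  0.        ,  1.        ]]), 'f': np.float64(465.2907162148778)}
{'fov_y': 43.0674819923303, 'cx': 284.4575812274314, 'cy': 218.70533758777714, 'cam_to_world': array([[-0.07523494,  0.97473739, -0.21030149,  0.25657668],
       [-0.99715968, -0.07280152,  0.01930032,  0.04737886],
       [ 0.00350248,  0.21115622,  0.97744605,  1.51602521],
       [ 0.        ,  0.        ,  0.        ,  1.        ]]), 'f': np.float64(532.196762942478)}
{'clock': 0.1, 'joint_positions': array([-1.27955595e+00,  4.91494971e-01,  1.55939802e+00,  4.31141525e-06,
        1.09165601e+00, -1.05610263e-01]), 'joint_vel': array([ 7.30356694e-04, -2.80219294e-03, -1.89165352e-03, -9.44234430e-04,
        6.86823470e-05,  6.62445101e-04]), 'joint_efforts': array([ 4.22645680e-03, -6.19445872e+01, -2.62024713e+01, -7.88161583e-05,
        2.88250223e-03, -3.86015563e-05]), 'tool_pos': array([ 0.24153287, -0.57623539,  0.23078557]), 'ee_rot': array([ 9.80378287e-01,  1.97124798e-01, -4.24141184e-05, -4.76296465e-04]), 'force': array([ 0.20985026, -0.89228961, -0.00776886]), 'wrist_torque': array([-0.02455583,  0.01886837, -0.01875634]), 'finger_force': 0.0, 'grip_width': 0.08548846288668589}
```

View pics/scene0.png

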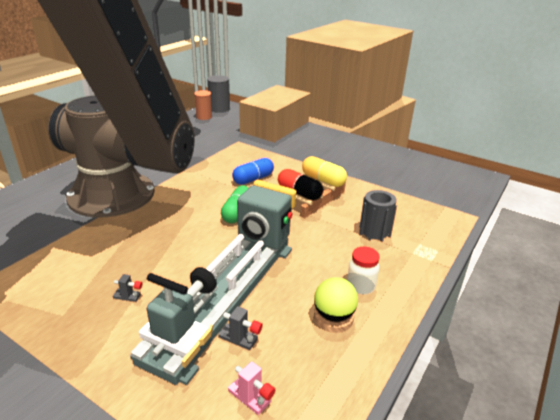

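View pics/top0.png

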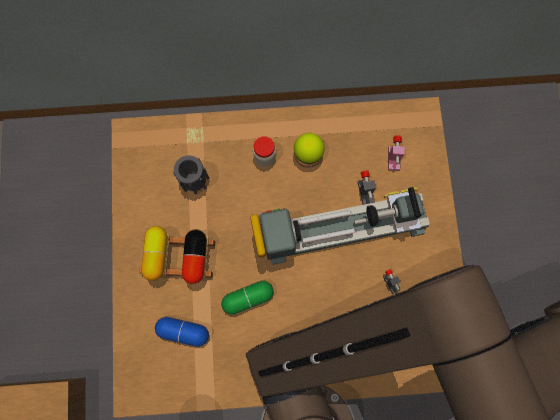

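In the top view the candidates are black/orange at (195,257), yellow at (154,253), green at (247,297) and blue at (182,332). The float meant is (195,257): it is the only one that is half black and half orange, and it lies in the rack. The catch candidates are dark large (367,187), pink (396,153) and dark small (391,281). The large dark one at the bed is meant. I'll confirm both in one enlarged crop.

```bash
python3 - <<'E'
from h import *
t=np.load('top0.npy',allow_pickle=True).item(); s=np.load('scene0.npy',allow_pickle=True).item()
a=cv2.resize(t['pixels'][165:265,235:435],None,fx=4,fy=4,interpolation=cv2.INTER_CUBIC)
b=cv2.resize(t['pixels'][215:290,135:222],(232,200),interpolation=cv2.INTER_CUBIC)
d=cv2.resize(s['pixels'][180:380,130:300],(170,200)); d=s['pixels'][180:380,130:300]
e=s['pixels'][150:350,140:340]
out=np.zeros((600,800,3),np.uint8); out[:400]=a; out[400:,:232]=b
out[400:600,240:240+560]=cv2.resize(s['pixels'][250:350,140:420],(560,200))
cv2.imwrite('pics/crop1.png',out)
for c,n in((t,'top'),(s,'scene')):
    hsv=cv2.cvtColor(c['pixels'],cv2.COLOR_BGR2HSV)
    red=((hsv[...,0]<9)|(hsv[...,0]>172))&(hsv[...,1]>180)&(hsv[...,2]>90)
    k,l,st,ce=cv2.connectedComponentsWithStats(red.astype(np.uint8))
    print(n,'red',[(ce[i].round(1),st[i][4]) for i in range(1,k) if st[i][4]>20])
    bl=(c['pixels'].max(2)<45).astype(np.uint8)
    k,l,st,ce=cv2.connectedComponentsWithStats(bl)
    print(n,'dark',[(ce[i].round(1),st[i].tolist()) for i in range(1,k) if 60<st[i][4]<5000])
t_=t
hsv=cv2.cvtColor(t['pixels'],cv2.COLOR_BGR2HSV)
E
```

```text
top red [(array([397.4, 138.3]), np.int32(51)), (array([263.6, 146.1]), np.int32(333)), (array([364.8, 173.4]), np.int32(51)), (array([192.6, 268.4]), np.int32(553)), (array([388.5, 271.6]), np.int32(26))]
top dark [(array([187., 168.]), [179, 161, 19, 17, 220]), (array([196. , 183.2]), [180, 169, 29, 25, 249]), (array([411.1, 207.7]), [396, 188, 25, 35, 245]), (array([372.1, 215.9]), [367, 206, 12, 21, 183]), (array([297.2, 230.8]), [294, 221, 7, 21, 88]), (array([194.9, 242.9]), [184, 230, 22, 26, 469]), (array([281.1, 254. ]), [267, 249, 30, 10, 139]), (array([378.7, 301.7]), [349, 289, 61, 25, 102]), (array([496. , 347.8]), [433, 301, 127, 119, 892]), (array([305.4, 329.1]), [272, 314, 76, 29, 127]), (array([379.1, 340.1]), [348, 328, 62, 25, 612]), (array([329.4, 354. ]), [314, 346, 31, 16, 253]), (array([298.7, 362.6]), [286, 356, 26, 13, 189]), (array([270.9, 370.3]), [258, 364, 26, 13, 183]), (array([281.9, 395.3]), [263, 387, 51, 18, 213]), (array([320.8, 391.7]), [315, 386, 13, 14, 87])]
scene red [(array([286.6, 177.9]), np.int32(236)), (array([289.1, 214.5]), np.int32(23)), (array([364.2, 262. ]), np.int32(127)), (array([137.8, 285.4]), np.int32(35)), (array([255.7, 327.9]), np.int32(79)), (array([267.1, 392. ]), np.int32(129))]
scene dark [(array([125. ,  26.9]), [97, 0, 50, 66, 1689]), (array([157.2,  92.5]), [134, 49, 46, 91, 1909]), (array([183.3, 147.1]), [174, 124, 19, 45, 562]), (array([ 55.7, 139.9]), [50, 127, 16, 24, 116]), (array([130.1, 157.1]), [125, 146, 13, 21, 83]), (array([308.4, 187.6]), [295, 176, 28, 24, 477]), (array([251.5, 230. ]), [242, 218, 23, 21, 162]), (array([204.1, 280.9]), [191, 269, 25, 24, 291]), (array([167.4, 283.7]), [148, 274, 39, 20, 258]), (array([332.9, 316.5]), [316, 307, 36, 15, 132])]
```

View pics/crop1.png

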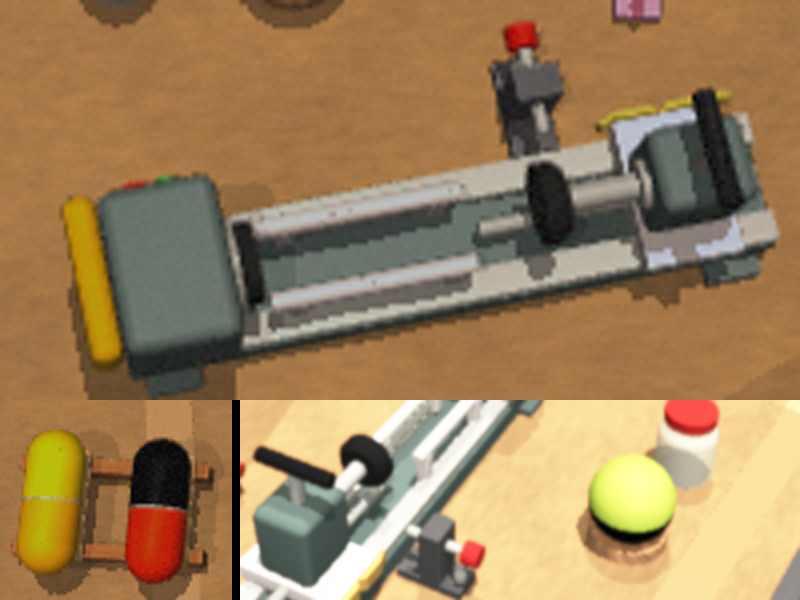

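The crop confirms both. The float at top (195,257) has its black end up the picture (world +x). The larger dark catch is at (367,187), and pink and small are left alone. The handle is at (414,202), the tail cup at (372,216) and the head cup at (297,231).

```bash
python3 - <<'E'
from h import *
t=np.load('top0.npy',allow_pickle=True).item(); s=np.load('scene0.npy',allow_pickle=True).item()
def tri(u,v):
    (o1,d1),(o2,d2)=ray(t,*u),ray(s,*v)
    k=np.linalg.lstsq(np.stack([d1,-d2],1),o2-o1,rcond=None)[0]
    p,q=o1+d1*k[0],o2+d2*k[1]; return ((p+q)/2).round(4),np.linalg.norm(p-q).round(4)
cr=lambda x,y:(235+x/4-.4,165+y/4-.4)
# float
def mk(c,box):
    hsv=cv2.cvtColor(c['pixels'],cv2.COLOR_BGR2HSV); red=((hsv[...,0]<9)|(hsv[...,0]>172))&(hsv[...,1]>180)&(hsv[...,2]>90)
    bl=c['pixels'].max(2)<50
    z=np.zeros(bl.shape,bool); x0,y0,x1,y1=box; z[y0:y1,x0:x1]=1
    return z&red, z&bl
for c,box,n in((t,(180,226,212,288),'top'),(s,(274,165,325,203),'scene')):
    r,b=mk(c,box); m=cv2.morphologyEx((r|b).astype(np.uint8),cv2.MORPH_CLOSE,np.ones((5,5)))
    pts=np.argwhere(m)[:,::-1].astype(np.float32); rc=cv2.minAreaRect(pts); print(n,rc)
    bp=cv2.boxPoints(rc); e=[bp[i]/2+bp[(i+1)%4]/2 for i in range(4)]
    P=[onz(c,*x,.07).round(4) for x in e]; print('center',onz(c,*rc[0],.07).round(4)); print(P)
    print('red,black',[onz(c,*np.argwhere(k).mean(0)[::-1],.07).round(4) for k in (r,b)])
# lathe
print('handle',tri((414.3,202.3),(167.4,283.7)),onz(t,414.3,202.3,.172))
print('handle ends',[onz(t,*cr(*p),.175).round(4) for p in((706,92),(731,208))])
print('tailcup',tri(cr(550,202),(204,281)),onz(t,*cr(550,202),.1))
print('headcup',onz(t,*cr(248,262),.1))
for a,b in(((258,228),(463,190)),((275,300),(478,263)),((230,215),(612,145)),((250,348),(645,268))):
    p,q=onz(t,*cr(*a),.079),onz(t,*cr(*b),.079); d=p-q; print('rod',p.round(4),q.round(4),np.degrees(np.arctan2(-d[0],d[1])).round(2))
M=t['cam_to_world']
print('hs corners z.158',[onz(t,*cr(*p),.158).round(4) for p in((100,195),(208,178),(130,352),(240,338))])
E
```

```text
top ((193.80027770996094, 256.6817932128906), (52.40191650390625, 29.122163772583008), 81.38435363769531)
center [0.4802 0.2742 0.07  ]
[array([0.5531, 0.2821, 0.07  ]), array([0.4832, 0.2346, 0.07  ]), array([0.4087, 0.2664, 0.07  ]), array([0.4771, 0.3136, 0.07  ])]
red,black [array([0.4483, 0.2787, 0.07  ]), array([0.518 , 0.2695, 0.07  ])]
scene ((299.7241516113281, 184.1896514892578), (46.05244445800781, 19.869400024414062), 21.801410675048828)
center [0.4833 0.2698 0.07  ]
[array([0.407 , 0.2761, 0.07  ]), array([0.4637, 0.3227, 0.07  ]), array([0.5554, 0.2639, 0.07  ]), array([0.5016, 0.2204, 0.07  ])]
red,black [array([0.4337, 0.279 , 0.07  ]), array([0.513 , 0.2678, 0.07  ])]
handle (array([ 0.5656, -0.3188,  0.1702]), np.float64(0.0032)) [ 0.56414254 -0.31953096  0.172     ]
handle ends [array([ 0.6034, -0.3154,  0.175 ]), array([ 0.5251, -0.3218,  0.175 ])]
tailcup (array([ 0.5551, -0.2186,  0.0986]), np.float64(0.0039)) [ 0.55346716 -0.21973937  0.1       ]
headcup [ 0.52728956 -0.01101719  0.1       ]
rod [ 0.5546 -0.0207  0.079 ] [ 0.5708 -0.1645  0.079 ] 6.44
rod [ 0.5035 -0.0282  0.079 ] [ 0.5188 -0.1696  0.079 ] 6.18
rod [ 0.5652 -0.0021  0.079 ] [ 0.5951 -0.2712  0.079 ] 6.34
rod [ 0.4717 -0.0085  0.079 ] [ 0.5068 -0.2838  0.079 ] 7.26
hs corners z.158 [array([0.5679, 0.0843, 0.158 ]), array([0.574, 0.013, 0.158]), array([0.4631, 0.0719, 0.158 ]), array([0.4668, 0.0005, 0.158 ])]
```

```bash
python3 -m handwheel '[[0,0,-1.5,2.6,4.2,0.2,1],[0,0,-3,5.2,8.4,0.4,1],[0,0,-4.5,7.8,12.6,0.6,1],[0,0,-6,10.4,16.8,0.8,1],[0,0,-7.5,13,21,1,1],[0,0,-9,15.6,25.2,1.2,1],[0,0,-10.5,18.2,29.4,1.4,1],[0,0,-12,20.8,33.6,1.6,1],[0,0,-13.5,23.4,37.8,1.8,1],[0,0,-15,26,42,2,1]]' 30
python3 -m handwheel '[[0,0,-1.6,-0.2,4.6,-0.3,1],[0,0,-3.2,-0.4,9.2,-0.6,1],[0,0,-4.8,-0.6,13.8,-0.9,1],[0,0,-6.4,-0.8,18.4,-1.2,1],[0,0,-8,-1,23,-1.5,1],[0,0,-9.6,-1.2,27.6,-1.8,1],[0,0,-11.2,-1.5,32.2,-2.2,1],[0,0,-13,-1.8,37,-2.6,1],[0,0,-15,-2,42.5,-3,1],[0,0,-15.2,-2,42.9,-3,1]]'
cat >> h.py <<'E'
from scipy.spatial.transform import Rotation as R
def wrist(name=None):
    s=bot.sense(); c=bot.read_camera('wrist'); c['f']=210/np.tan(np.radians(c['fov_y'])/2)
    T=np.eye(4); T[:3,:3]=R.from_quat(s['ee_rot']).as_matrix(); T[:3,3]=s['tool_pos']; c['T']=T@np.array(c['hand_eye'])
    if name: cv2.imwrite(name,c['pixels'])
    return s,c
def wonz(c,u,v,z):
    x,y=u-c['cx'],v-c['cy']; r=np.hypot(x,y)+1e-9; th=r/c['f']
    d=c['T'][:3,:3]@np.array([np.sin(th)*x/r,-np.sin(th)*y/r,-np.cos(th)]); o=c['T'][:3,3]; return o+d*(z-o[2])/d[2]
E
python3 - <<'E'
from h import *
s,c=wrist('pics/w1.png'); np.save('w1.npy',c,allow_pickle=True)
print(s['clock'],s['tool_pos'],s['ee_rot'],s['joint_positions'],c['T'].round(3),c['f'],c['cx'],c['cy'],[k for k in c])
E
```

```text
clock: 1.1
tool_pos: [0.5022, -0.1545, 0.2514]
ee_rot: [0.998, 0.067, -0.0, 0.0]
force: [0.0, -1.0, -0.4]
grip_width: 0.0852
finger_force: 0.0
clock: 2.1
tool_pos: [0.4806, 0.2765, 0.2206]
ee_rot: [0.998, -0.064, -0.0, -0.0]
force: [-0.8, 0.4, -0.4]
grip_width: 0.0855
finger_force: 0.0
2.1 [0.48062567 0.27648569 0.22055432] [ 9.97958442e-01 -6.38652881e-02 -4.11520864e-04 -5.53079971e-05] [4.02681536e-01 4.02945181e-01 1.74616452e+00 5.59864346e-04
 9.93168329e-01 2.10098957e+00] [[-0.128  0.94   0.316  0.562]
 [-0.992 -0.121 -0.041  0.266]
 [-0.    -0.318  0.948  0.364]
 [ 0.     0.     0.     1.   ]] 325.19226210127806 282.9132421911844 210.2449196989332 ['pixels', 'fov_y', 'cx', 'cy', 'hand_eye', 'f', 'T']
```

View pics/w1.png

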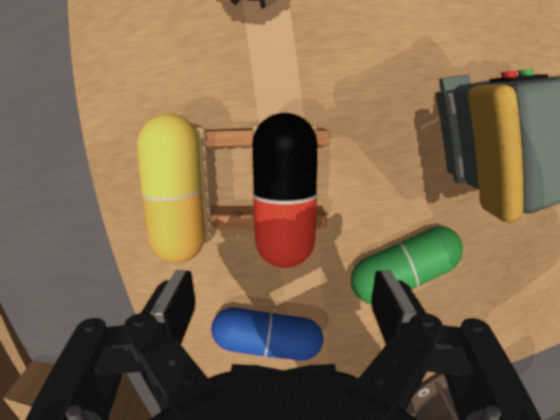

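```bash
python3 - <<'E'
from h import *
c=np.load('w1.npy',allow_pickle=True).item(); im=c['pixels'].astype(int)
m=np.zeros((420,560),np.uint8); hsv=cv2.cvtColor(c['pixels'],cv2.COLOR_BGR2HSV)
red=((hsv[...,0]<8)|(hsv[...,0]>172))&(hsv[...,1]>150)&(hsv[...,2]>90); bl=im.max(2)<40; wh=(im.min(2)>130)
box=np.zeros_like(red); box[105:275,245:325]=1
w=np.argwhere(wh&box&(np.add.outer(np.arange(420),np.zeros(560))>190)&(np.add.outer(np.arange(420),np.zeros(560))<210)); 
l=w[w[:,1]<=w[:,1].min()+1].mean(0); r=w[w[:,1]>=w[:,1].max()-1].mean(0); print(l,r)
P,Q=[wonz(c,p[1],p[0],.073) for p in (l,r)]; print(P,Q,(P+Q)/2)
m=cv2.morphologyEx(((red|bl|wh)&box).astype(np.uint8),cv2.MORPH_OPEN,np.ones((5,5)))
pts=[]
for v in range(145,240,5):
    u=np.where(m[v])[0]; p=(wonz(c,u[0],v,.073)+wonz(c,u[-1],v,.073))/2; pts.append(p)
pts=np.array(pts); k=np.polyfit(pts[:,0],pts[:,1],1); print('axis deg',np.degrees(np.arctan(k[0])),'y at .48',np.polyval(k,.48),'x range of mids',pts[[0,-1],0])
v=np.where(m.any(1))[0]; print('tips',[(vv,wonz(c,285,vv,.07)) for vv in(v[0],v[-1])])
E
```

```text
[199.  259.5] [199.33333333 308.33333333]
[0.47899799 0.29848672 0.073     ] [0.47286288 0.25327916 0.073     ] [0.47593044 0.27588294 0.073     ]Traceback (most recent call last):
  File "<stdin>", line 12, in <module>
IndexError: index 0 is out of bounds for axis 0 with size 0
```

```bash
python3 - <<'E'
from h import *
c=np.load('w1.npy',allow_pickle=True).item(); hsv=cv2.cvtColor(c['pixels'],cv2.COLOR_BGR2HSV)
print([hsv[v,285].tolist() for v in(120,150,180,220,260)],[hsv[v,240].tolist() for v in(165,240)])
red=((hsv[...,0]<6)|(hsv[...,0]>172))&(hsv[...,1]>150); bl=hsv[...,2]<60
def fit(mask,v0,v1):
    return [(v,)+tuple(np.where(mask[v,235:335])[0][[0,-1]]+235) for v in range(v0,v1,5) if mask[v,235:335].any()]
rows=fit(bl,145,190)+fit(red,210,245); print(rows)
pts=np.array([(wonz(c,a,v,.073)+wonz(c,b,v,.073))/2 for v,a,b in rows]); k=np.polyfit(pts[:,0],pts[:,1],1)
print(np.degrees(np.arctan(k[0])),np.polyval(k,.48))
print('tips',wonz(c,286,np.where(bl[100:150,285])[0][0]+100,.07),wonz(c,285,np.where(red[200:280,285])[0][-1]+200,.07), wonz(c,285,202,.073))
E
```

```text
[[0, 43, 6], [15, 27, 19], [150, 27, 19], [3, 196, 172], [3, 199, 158]] [[16, 111, 191], [15, 124, 134]]
[(145, np.int64(253), np.int64(316)), (150, np.int64(253), np.int64(316)), (155, np.int64(253), np.int64(316)), (160, np.int64(253), np.int64(316)), (165, np.int64(254), np.int64(316)), (170, np.int64(254), np.int64(315)), (175, np.int64(254), np.int64(315)), (180, np.int64(254), np.int64(315)), (185, np.int64(254), np.int64(315)), (210, np.int64(254), np.int64(315)), (215, np.int64(254), np.int64(315)), (220, np.int64(255), np.int64(315)), (225, np.int64(255), np.int64(314)), (230, np.int64(255), np.int64(314)), (235, np.int64(256), np.int64(314)), (240, np.int64(256), np.int64(313))]
-7.162317883386245 0.2747147828447431
tips [0.55441083 0.26397568 0.07      ] [0.40438061 0.28388574 0.07      ] [0.47303999 0.27523944 0.073     ]
```

The float's axis runs (285,113)–(285,267) in the wrist view, black end at the top, with its centre about (0.478, 0.275) at −7.2° and the fingers in line with it. I'll descend and then close.

```bash
python3 -m handwheel '[[0,0,0,-0.3,0,-2,1],[0,0,0,-0.3,0,-5,1],[0,0,0,-0.3,0,-8,1],[0,0,0,-0.3,0,-11,1],[0,0,0,-0.3,0,-13,1],[0,0,0,-0.3,0,-14.5,1],[0,0,0,-0.3,0,-15.5,1],[0,0,0,-0.3,0,-16.2,1],[0,0,0,-0.3,0,-16.5,1],[0,0,0,-0.3,0,-16.5,1]]' 30
python3 -m handwheel '[[0,0,0,0,0,0,0.8],[0,0,0,0,0,0,0.7],[0,0,0,0,0,0,0.6],[0,0,0,0,0,0,0.5],[0,0,0,0,0,0,0.5],[0,0,0,0,0,0,0.5],[0,0,0,0,0,0,0.5],[0,0,0,0,0,0,0.5],[0,0,0,0,0,0,0.5],[0,0,0,0,0,0,0.5]]' 30
```

```text
clock: 3.15
tool_pos: [0.4787, 0.2723, 0.0564]
ee_rot: [0.998, -0.065, 0.0, 0.0]
force: [-1.0, -0.1, -0.7]
grip_width: 0.0854
finger_force: 0.0
clock: 4.15
tool_pos: [0.4798, 0.2748, 0.058]
ee_rot: [0.998, -0.065, 0.002, -0.002]
force: [-1.3, 15.9, 7.6]
grip_width: 0.0591
finger_force: 31.0
```

```bash
python3 -m handwheel '[[0,0,0,0,0.2,0.5,0.5],[0,0,0,0,0.2,2,0.5],[0,0,0,0,0.2,5,0.5],[0,0,0,0,0.2,9,0.5],[0,0,0,0,0.2,13,0.5],[0,0,3,0,0.2,16,0.5],[0,0,9,0,-2,18,0.5],[0,0,16,0,-5,19,0.5],[0,0,24,0,-8,19,0.5],[0,0,32,0,-11,19,0.5]]' 40
python3 -m handwheel '[[0,0,8,0.6,-3,0,0.5],[0,0,16,1.2,-6,0,0.5],[0,0,24,1.8,-9,0,0.5],[0,0,32,2.4,-12,0,0.5],[0,0,40,3.2,-15,0,0.5],[0,0,48,4,-18,0,0.5],[0,0,56,4.7,-21,0,0.5],[0,0,63,5.3,-24,0,0.5],[0,0,69,5.8,-26,0,0.5],[0,0,71.6,5.8,-26.6,0,0.5]]'
python3 - <<'E'
from h import *
s,c=wrist('pics/w2.png'); np.save('w2.npy',c,allow_pickle=True)
print(s['clock'],s['tool_pos'],R.from_quat(s['ee_rot']).as_matrix().round(3).tolist(),s['grip_width'],s['finger_force'],s['force'],s['joint_positions'].round(2))
E
```

```text
clock: 5.15
tool_pos: [0.4781, 0.1615, 0.2469]
ee_rot: [0.976, 0.216, 0.0, 0.0]
force: [0.2, -0.1, -2.1]
grip_width: 0.0585
finger_force: 44.0
clock: 6.15
tool_pos: [0.5366, -0.1054, 0.2463]
ee_rot: [0.667, 0.745, -0.0, 0.0]
force: [0.2, 0.5, -2.3]
grip_width: 0.0586
finger_force: 44.0
6.15 [ 0.53664759 -0.10539773  0.24628169] [[-0.109, 0.994, -0.0], [0.994, 0.109, -0.0], [-0.0, -0.0, -1.0]] 0.05862384959401672 43.96027386188507 [ 0.20556621  0.47530217 -2.25063738] [-0.31  0.36  1.73 -0.    1.05 -0.42]
```

View pics/w2.png

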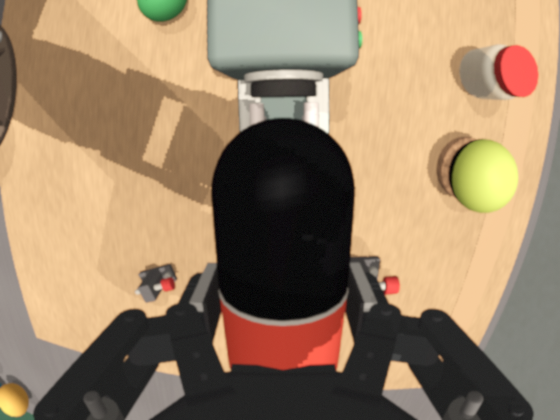

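The view shows the float held, the head cup at (283,88), the rods below it at rows 100–130 and the headstock front edge at row 70. I'll measure the rim and the lateral offsets.

```bash
python3 - <<'E'
from h import *
c=np.load('w2.npy',allow_pickle=True).item(); im=c['pixels'].astype(int); v=im.max(2)
col=v[70:118,283]; print('col283',col.tolist()); print('row88',v[88,236:332].tolist())
up=np.array([-.111,.994]); n=np.array([.994,.111]); T0=np.array([.5366,-.1054])
loc=lambda p:(np.array([n@(p[:2]-T0),up@(p[:2]-T0)])*1000).round(1)   # mm (across,along) from TCP
for nm,u,vv,z in(('rimtop',283,97,.129),('cupL',251,88,.1),('cupR',315,88,.1),('hsL',210,70,.158),('hsR',357,70,.158)): print(nm,loc(wonz(c,u,vv,z)))
for vv in(170,190,210,230,250):
    u=np.where(v[vv,195:370]<60)[0]+195; print(vv,u[0],u[-1],loc((wonz(c,u[0],vv,.268)+wonz(c,u[-1],vv,.268))/2))
print('tip',loc(wonz(c,283,118,.258)))
E
```

```text
col283 [201, 230, 238, 239, 239, 240, 239, 227, 183, 111, 72, 68, 67, 68, 69, 68, 67, 68, 68, 69, 69, 69, 70, 69, 66, 62, 80, 121, 152, 166, 169, 169, 169, 169, 169, 169, 168, 169, 169, 169, 169, 168, 168, 168, 168, 167, 158, 127]
row88 [212, 189, 190, 218, 234, 240, 244, 245, 239, 218, 186, 166, 160, 149, 114, 69, 43, 42, 46, 47, 50, 52, 51, 54, 55, 58, 59, 58, 59, 62, 62, 62, 63, 64, 64, 66, 66, 67, 68, 67, 68, 69, 69, 69, 68, 69, 69, 68, 68, 70, 70, 71, 69, 70, 69, 70, 69, 68, 68, 67, 67, 65, 65, 66, 64, 66, 65, 64, 64, 62, 62, 60, 59, 57, 56, 54, 52, 49, 60, 110, 178, 224, 244, 250, 251, 250, 249, 250, 251, 252, 250, 238, 210, 198, 214, 223]
rimtop [ 0.5 87.9]
cupL [-27.4  97. ]
cupR [28.4 96.9]
hsL [-51.  108.2]
hsR [ 52.7 108.1]
170 215 350 [ 0.2 57. ]
190 212 353 [ 0.2 49. ]
210 214 352 [ 0.4 40.7]
230 215 350 [ 0.2 32.1]
250 217 349 [ 0.4 23.1]
tip [ 0.5 76.1]
```

```bash
python3 -m handwheel '[[0,0,0,0,0,-2,0.5],[0,0,0,0,0,-5,0.5],[0,0,0,0,0,-8,0.5],[0,0,0,0,0,-10.5,0.5],[0,0,0,0,0,-12.5,0.5],[0,0,0,0,0,-14,0.5],[0,0,0,0,0,-14.8,0.5],[0,0,0,0,0,-15.2,0.5],[0,0,0,0,0,-15.4,0.5],[0,0,0,0,0,-15.4,0.5]]'
python3 -m handwheel '[[0,0,0,0,0,-0.05,0.5],[0,0,0,0,0,-0.1,0.5],[0,0,0,0,0,-0.15,0.5],[0,0,0,0,0,-0.2,0.5],[0,0,0,0,0,-0.25,0.5],[0,0,0,0,0,-0.3,0.5],[0,0,0,0,0,-0.3,0.5],[0,0,0,0,0,-0.3,0.5],[0,0,0,0,0,-0.3,0.5],[0,0,0,0,0,-0.3,0.5]]'
```

```text
clock: 7.2
tool_pos: [0.5368, -0.1034, 0.0927]
ee_rot: [0.668, 0.744, 0.0, 0.0]
force: [0.2, 0.2, -2.5]
grip_width: 0.0585
finger_force: 44.1
clock: 8.2
tool_pos: [0.5366, -0.1034, 0.0893]
ee_rot: [0.668, 0.744, 0.0, 0.0]
force: [-0.4, 0.5, -2.2]
grip_width: 0.0586
finger_force: 44.0
```

```bash
python3 -m handwheel '[[0,0,0,0,0.2,0,0.5],[0,0,0,0,0.4,0,0.5],[0,0,0,-0.1,0.6,0,0.5],[0,0,0,-0.1,0.8,0,0.5],[0,0,0,-0.1,0.8,-0.05,0.5],[0,0,0,-0.1,0.8,-0.1,0.5],[0,0,0,-0.1,0.8,-0.15,0.5],[0,0,0,-0.1,0.8,-0.2,0.5],[0,0,0,-0.1,0.8,-0.2,0.5],[0,0,0,-0.1,0.8,-0.2,0.5]]'

```

```text
clock: 9.2
tool_pos: [0.5365, -0.0957, 0.0878]
ee_rot: [0.668, 0.744, 0.001, 0.001]
force: [5.0, 2.1, 3.3]
grip_width: 0.0587
finger_force: 44.9
```

```bash
python3 -m handwheel '[[0,0,0,0.07,0.05,0,0.5],[0,0,0,0.07,0.1,0,0.5],[0,0,0,0.07,0.15,0,0.5],[0,0,0,0.07,0.2,0,0.5],[0,0,0,0.06,0.25,0,0.5],[0,0,0,0.06,0.3,0,0.5],[0,0,0,0.06,0.35,0,0.5],[0,0,0,0.05,0.4,0,0.5],[0,0,0,0.05,0.4,0,0.5],[0,0,0,0.05,0.4,0,0.5]]'
python3 -m handwheel '[[0,0,0,0,0.05,0,0.5],[0,0,0,0,0.1,0,0.5],[0,0,0,0,0.15,0,0.5],[0,0,0,0,0.2,0,0.5],[0,0,0,-0.05,0.25,0,0.5],[0,0,0,-0.05,0.3,0,0.5],[0,0,0,-0.05,0.35,0,0.5],[0,0,0,-0.05,0.4,0,0.5],[0,0,0,-0.05,0.4,0,0.5],[0,0,0,-0.05,0.4,0,0.5]]'
```

```text
clock: 10.2
tool_pos: [0.5363, -0.0917, 0.0876]
ee_rot: [0.668, 0.744, 0.0, 0.001]
force: [3.8, -2.4, 5.7]
grip_width: 0.0585
finger_force: 44.8
clock: 11.2
tool_pos: [0.5358, -0.0877, 0.0876]
ee_rot: [0.668, 0.744, 0.0, 0.001]
force: [3.1, -1.8, 5.7]
grip_width: 0.0587
finger_force: 44.9
```

```bash
python3 -m handwheel '[[0,0,0,0.05,0.05,0,0.5],[0,0,0,0.05,0.1,0,0.5],[0,0,0,0.05,0.15,0,0.5],[0,0,0,0.05,0.2,0,0.5],[0,0,0,0,0.25,0,0.5],[0,0,0,0,0.3,0,0.5],[0,0,0,0,0.35,0,0.5],[0,0,0,0,0.4,0,0.5],[0,0,0,0,0.4,0,0.5],[0,0,0,0,0.4,0,0.5]]'
```

```text
clock: 12.2
tool_pos: [0.5355, -0.0837, 0.0876]
ee_rot: [0.668, 0.744, -0.0, 0.0]
force: [1.2, -1.9, 5.8]
grip_width: 0.0588
finger_force: 45.0
```

```bash
python3 -m handwheel '[[0,0,0,0,0.04,0,0.5],[0,0,0,0,0.08,0,0.5],[0,0,0,0,0.12,0,0.5],[0,0,0,0,0.16,0,0.5],[0,0,0,0,0.2,0,0.5],[0,0,0,0,0.25,0,0.5],[0,0,0,0,0.3,0,0.5],[0,0,0,0,0.3,0,0.5],[0,0,0,0,0.3,0,0.5],[0,0,0,0,0.3,0,0.5]]'
```

```text
clock: 13.2
tool_pos: [0.5353, -0.0812, 0.0878]
ee_rot: [0.668, 0.744, -0.0, 0.0]
force: [-1.3, -7.7, 9.6]
grip_width: 0.0586
finger_force: 45.2
```

```bash
python3 -m handwheel '[[0,0,0,0,0,0,0.7],[0,0,0,0,0,0,0.8],[0,0,0,0,0,0,1],[0,0,0,0,0,0,1],[0,0,0,0,0,0,1],[0,0,0,0,0,0.5,1],[0,0,0,0,0,2,1],[0,0,0,0,0,5,1],[0,0,0,0,0,9,1],[0,0,0,0,0,13,1]]'
python3 -m handwheel '[[0,0,-8.5,0.2,-2,2,1],[0,0,-17,0.5,-4.5,3,1],[0,0,-25.5,0.8,-7,3,1],[0,0,-34,1.1,-9.5,3,1],[0,0,-42.5,1.4,-12,3,1],[0,0,-51,1.7,-14.5,3,1],[0,0,-59.5,2,-17,3,1],[0,0,-68,2.3,-19.5,3,1],[0,0,-76.5,2.6,-22,3,1],[0,0,-85,2.8,-23.5,3,1]]'
python3 -m handwheel '[[0,0,-5,0,-0.3,0,1],[0,0,-5,0,-0.3,0,1],[0,0,-5,0,-0.3,0,1],[0,0,-5,0,-0.3,0,1],[0,0,-5,0,-0.3,0,1],[0,0,-5,0,-0.3,0,1],[0,0,-5,0,-0.3,0,1],[0,0,-5,0,-0.3,0,1],[0,0,-5,0,-0.3,0,1],[0,0,-5,0,-0.3,0,1]]'
python3 - <<'E'
from h import *
s,c=wrist(); np.save('w3.npy',c,allow_pickle=True); t=cam('top'); np.save('top3.npy',t,allow_pickle=True)
print(s['tool_pos'],R.from_quat(s['ee_rot']).as_matrix().round(3).tolist(),s['grip_width'],s['force'])
o=np.zeros((420,800,3),np.uint8); o[:,:560]=c['pixels']; o[:420,560:]=cv2.resize(t['pixels'][150:270,250:450],(240,144)).repeat(1,0)[:420] if 0 else 0
o[:150,560:]=cv2.resize(t['pixels'][160:260,260:420],(240,150)); cv2.imwrite('pics/w3.png',o)
E
```

```text
clock: 14.2
tool_pos: [0.5352, -0.0803, 0.2189]
ee_rot: [0.668, 0.744, -0.0, -0.0]
force: [0.7, -0.3, -0.9]
grip_width: 0.0855
finger_force: 0.0
clock: 15.2
tool_pos: [0.5634, -0.317, 0.2475]
ee_rot: [0.996, 0.094, -0.0, 0.0]
force: [-0.3, -0.7, 0.1]
grip_width: 0.0853
finger_force: 0.0
clock: 16.2
tool_pos: [0.5636, -0.3184, 0.2473]
ee_rot: [0.999, 0.054, -0.0, 0.0]
force: [-0.2, -0.6, -0.1]
grip_width: 0.0853
finger_force: 0.0
[ 0.56356042 -0.3184463   0.24731412] [[0.994, 0.107, -0.0], [0.107, -0.994, -0.0], [-0.0, 0.0, -1.0]] 0.08525406727819794 [-0.23855657 -0.58949607 -0.10287773]
```

View pics/w3.png

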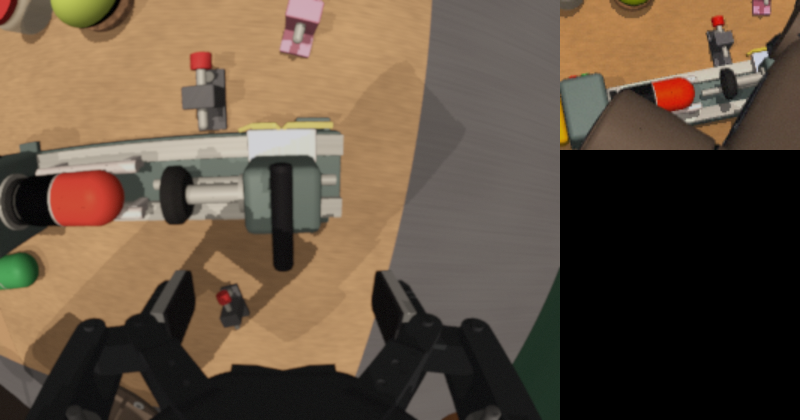

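The float lies on the rods with its black end in the head cup. The handle bar runs from (282,165) to (283,270), between the open fingers.

```bash
python3 - <<'E'
from h import *
c=np.load('w3.npy',allow_pickle=True).item()
for p in((282,167),(283,268),(282.5,217)): print(wonz(c,*p,.175).round(4))
E
```

```text
[ 0.6037 -0.3138  0.175 ]
[ 0.5278 -0.3227  0.175 ]
[ 0.5683 -0.318   0.175 ]
```

```bash
python3 -m handwheel '[[0,0,0,0,0,-2,1],[0,0,0,0,0,-4.5,1],[0,0,0,0,0,-6.5,1],[0,0,0,0,0,-8,1],[0,0,0,0,0,-9,0.8],[0,0,0,0,0,-9,0.6],[0,0,0,0,0,-9,0.4],[0,0,0,0,0,-9,0.3],[0,0,0,0,0,-9,0.2],[0,0,0,0,0,-9,0.1]]' 40
python3 -m handwheel '[[0,0,0,0,0,0,0.1],[0,0,0,0,0,0,0.1],[0,0,0,0,0,0,0.1],[0,0,0,0,0,0,0.1],[0,0,0,0,0,0,0.1],[0,0,0,0,0,0,0.1],[0,0,0,0,0,0,0.1],[0,0,0,0,0,0,0.1],[0,0,0,0,0,0,0.1],[0,0,0,0,0,0,0.1]]' 40
```

```text
clock: 17.3
tool_pos: [0.5638, -0.3185, 0.1583]
ee_rot: [0.999, 0.054, 0.0, 0.0]
force: [-0.7, 0.9, 5.1]
grip_width: 0.0146
finger_force: 39.0
clock: 18.3
tool_pos: [0.5638, -0.3185, 0.1583]
ee_rot: [0.999, 0.054, 0.0, 0.0]
force: [-0.9, 1.9, 5.5]
grip_width: 0.0145
finger_force: 39.1
```

```bash
python3 -m handwheel '[[0,0,0,0,0.2,0,0.1],[0,0,0,-0.1,0.5,0,0.1],[0,0,0,-0.1,0.8,0,0.1],[0,0,0,-0.1,1.1,0,0.1],[0,0,0,-0.2,1.4,0,0.1],[0,0,0,-0.2,1.7,0,0.1],[0,0,0,-0.2,2,0,0.1],[0,0,0,-0.25,2.3,0,0.1],[0,0,0,-0.3,2.6,0,0.1],[0,0,0,-0.3,2.8,0,0.1]]' 60
python3 -m handwheel '[[0,0,0,0,0.2,0,0.1],[0,0,0,-0.05,0.4,0,0.1],[0,0,0,-0.07,0.6,0,0.1],[0,0,0,-0.1,0.8,0,0.1],[0,0,0,-0.1,1,0,0.1],[0,0,0,-0.13,1.2,0,0.1],[0,0,0,-0.16,1.4,0,0.1],[0,0,0,-0.18,1.6,0,0.1],[0,0,0,-0.2,1.8,0,0.1],[0,0,0,-0.2,1.8,0,0.1]]'
```

```text
clock: 19.3
tool_pos: [0.5603, -0.2908, 0.1584]
ee_rot: [0.999, 0.054, 0.0, 0.001]
force: [-5.9, -3.5, 10.1]
grip_width: 0.0139
finger_force: 58.9
clock: 20.3
tool_pos: [0.5581, -0.2735, 0.1583]
ee_rot: [0.999, 0.054, -0.0, 0.001]
force: [-6.6, -6.0, 8.5]
grip_width: 0.0142
finger_force: 58.9
```

```bash
python3 -m handwheel '[[0,0,0,-0.05,0.15,0,0.1],[0,0,0,-0.08,0.3,0,0.1],[0,0,0,-0.11,0.45,0,0.1],[0,0,0,-0.14,0.6,0,0.1],[0,0,0,-0.16,0.75,0,0.1],[0,0,0,-0.17,0.9,0,0.1],[0,0,0,-0.19,1.05,0,0.1],[0,0,0,-0.2,1.2,0,0.1],[0,0,0,-0.21,1.35,0,0.1],[0,0,0,-0.22,1.5,0,0.1]]'

```

```text
clock: 21.3
tool_pos: [0.5561, -0.2581, 0.1583]
ee_rot: [0.999, 0.054, 0.0, 0.001]
force: [-5.4, -4.6, 9.3]
grip_width: 0.0133
finger_force: 59.0
```

```bash
python3 -m handwheel '[[0,0,0,-0.03,0.1,0,0.1],[0,0,0,-0.05,0.2,0,0.1],[0,0,0,-0.07,0.3,0,0.1],[0,0,0,-0.09,0.4,0,0.1],[0,0,0,-0.1,0.5,0,0.1],[0,0,0,-0.11,0.6,0,0.1],[0,0,0,-0.12,0.7,0,0.1],[0,0,0,-0.13,0.8,0,0.1],[0,0,0,-0.14,0.9,0,0.1],[0,0,0,-0.15,1,0,0.1]]'

```

```text
clock: 22.3
tool_pos: [0.5548, -0.2483, 0.1583]
ee_rot: [0.999, 0.054, 0.0, 0.001]
force: [-3.2, -6.5, 7.7]
grip_width: 0.0139
finger_force: 58.9
```

```bash
python3 - <<'E'
from h import *
s,c=wrist(); a=c['pixels'][40:240,40:360]; cv2.imwrite('pics/w4.png',cv2.resize(a,(800,500),interpolation=cv2.INTER_CUBIC))
E
```

View pics/w4.png

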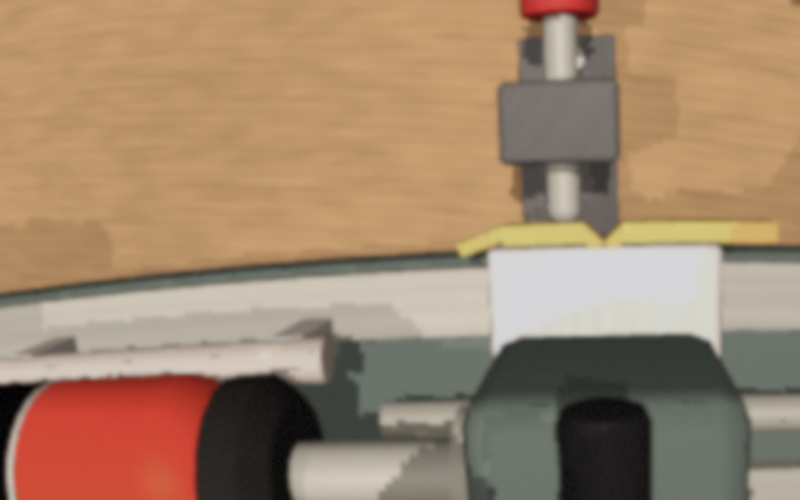

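The picture shows the nose (crop x=563) riding the brass bar and the V notch at x=603, so about 10 mm remain. The tail cup is seated on the orange end. I'll advance gently.

```bash
python3 -m handwheel '[[0,0,0,-0.03,0.1,0,0.1],[0,0,0,-0.05,0.2,0,0.1],[0,0,0,-0.06,0.3,0,0.1],[0,0,0,-0.08,0.4,0,0.1],[0,0,0,-0.09,0.5,0,0.1],[0,0,0,-0.1,0.6,0,0.1],[0,0,0,-0.11,0.65,0,0.1],[0,0,0,-0.12,0.7,0,0.1],[0,0,0,-0.12,0.7,0,0.1],[0,0,0,-0.12,0.7,0,0.1]]'
python3 - <<'E'
from h import *
s,c=wrist(); a=c['pixels'][40:240,40:360]; cv2.imwrite('pics/w5.png',cv2.resize(a,(800,500),interpolation=cv2.INTER_CUBIC))
E
```

```text
clock: 23.35
tool_pos: [0.5537, -0.2401, 0.1583]
ee_rot: [0.999, 0.054, 0.0, 0.0]
force: [-2.2, 3.2, 10.9]
grip_width: 0.0139
finger_force: 59.1
```

View pics/w5.png

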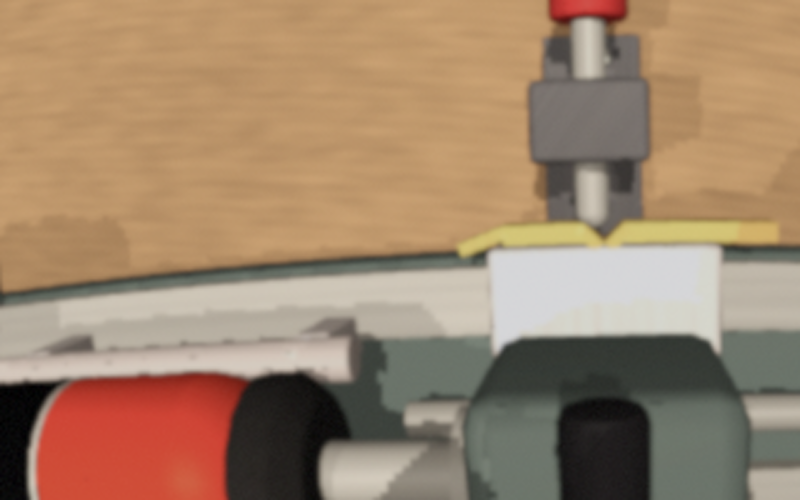

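The nose is at x≈592 with the notch at 603, and the force has turned to a pull. About 2 mm more remains.

```bash
python3 -m handwheel '[[0,0,0,0,0.03,0,0.1],[0,0,0,-0.01,0.06,0,0.1],[0,0,0,-0.01,0.09,0,0.1],[0,0,0,-0.02,0.12,0,0.1],[0,0,0,-0.02,0.15,0,0.1],[0,0,0,-0.02,0.18,0,0.1],[0,0,0,-0.03,0.2,0,0.1],[0,0,0,-0.03,0.2,0,0.1],[0,0,0,-0.03,0.2,0,0.1],[0,0,0,-0.03,0.2,0,0.1]]'

```

```text
clock: 24.4
tool_pos: [0.5534, -0.2377, 0.1583]
ee_rot: [0.999, 0.054, 0.0, -0.0]
force: [-2.2, 5.0, 10.7]
grip_width: 0.0141
finger_force: 59.2
```

```bash
python3 -m handwheel '[[0,0,0,0,0.05,0,0.1],[0,0,0,0,0.05,0,0.3],[0,0,0,0,0.05,0,0.5],[0,0,0,0,0.05,0,0.7],[0,0,0,0,0.05,0,0.9],[0,0,0,0,0.05,0,1],[0,0,0,0,0.05,0.3,1],[0,0,0,0,0.05,1,1],[0,0,0,0,0.05,2,1],[0,0,0,0,0.05,2.5,1]]'
python3 - <<'E'
from h import *
s,c=wrist(); a=c['pixels'][60:280,0:360]; cv2.imwrite('pics/w6.png',cv2.resize(a,(800,489),interpolation=cv2.INTER_CUBIC)); print(s['force'])
E
```

```text
clock: 25.4
tool_pos: [0.5537, -0.2381, 0.1838]
ee_rot: [0.999, 0.054, 0.001, 0.0]
force: [-1.3, 0.4, -1.0]
grip_width: 0.0854
finger_force: 0.0
[-1.25209543  0.42731285 -0.96936564]
```

View pics/w6.png

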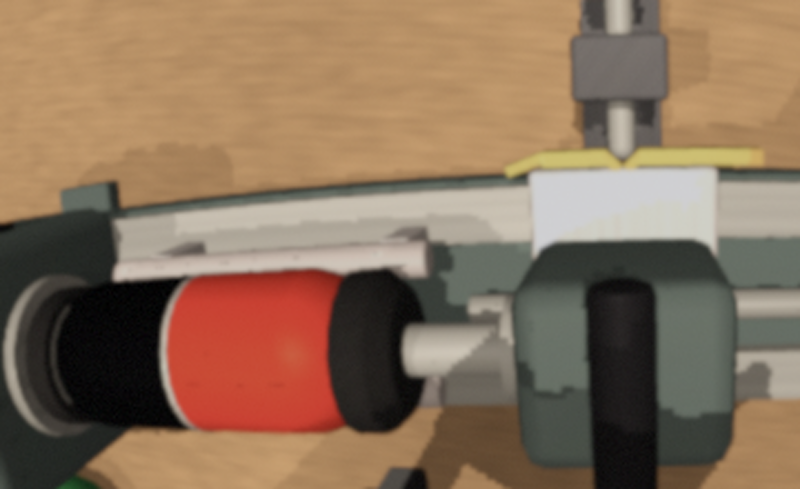

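The nose is aligned with the notch (x≈622 against 624) and its tip has dropped in. The float is held between both cups. I'll retreat and check once more.

```bash
python3 -m handwheel '[[0,0,0,0,0,2,1],[0,0,0,0,0,4,1],[0,0,0,0,0,6,1],[0,0,0,0,0,8,1],[0,0,0,0,0,10,1],[0,0,0,0,-2,10,1],[0,0,0,0,-4,10,1],[0,0,0,0,-4,10,1],[0,0,0,0,-4,10,1],[0,0,0,0,-4,10,1]]'
python3 - <<'E'
from h import *
s,c=wrist(); a=c['pixels'][60:280,0:400]; cv2.imwrite('pics/w7.png',cv2.resize(a,(800,440),interpolation=cv2.INTER_CUBIC)); print(s['force'])
E
```

```text
clock: 26.45
tool_pos: [0.5531, -0.278, 0.2815]
ee_rot: [0.999, 0.053, -0.001, -0.0]
force: [0.5, -0.6, 0.2]
grip_width: 0.0852
finger_force: 0.0
[ 0.4527741  -0.55587928  0.16392819]
```

View pics/w7.png

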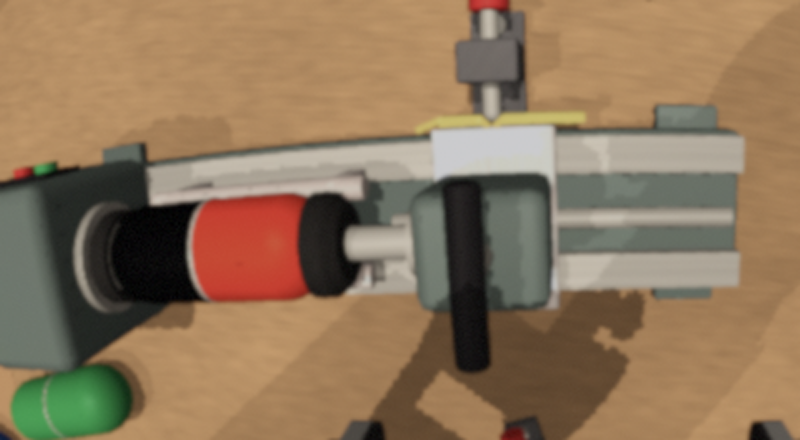

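The nose sits in the notch at (491,118), the float lies straight between the two cups, and the gripper is clear. I'll hand in.

```bash
python3 -c "
from rig import bot
print(bot.close_job())"
```

```text
the job is handed in; nothing more can be done
None
```

The black-and-orange float is held between the two rubber cups, black end in the headstock, with the catch in its notch by the last wrist picture; the job was handed in at about 26.5 s and no verdict was shown.

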